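# Load the bench grease press and prime it

## Robot

A 7-joint arm with a two-finger parallel gripper is mounted at the origin on the work surface. World frame = base frame: x ahead of the robot, y to its left, z up, the work surface at z = 0. Lengths are in m, angles in rad, forces in N, time in s.
With the tool pointing down it reaches from about 0.4 to 0.875 m from the base axis. Payload 6.5 kg.
Tool frame: the origin (TCP) lies midway between the tips of the shut fingers; the grasp point (between the pads) lies 19 mm behind it; z points along the fingers, y is the line along which they close (so a half turn about z gives the same grasp; the last joint's range is limited). The gripper opens to 88 mm and grips with 3 to 60 N. Pads are 18 mm wide; open, the fingers measure 123 mm over their backs; the gripper's body (75 mm by 187 mm) begins 45 mm behind the grasp point.
Start: joints at [1.113, 0.536, -0.004, 1.538, 0.003, 1.067, -0.071], TCP at [0.248, -0.601, 0.239] pointing down, gripper open.
Joint ranges: [-2.7, 2.7], [-0.37, 2.16], [-1.27, 1.26], [0.24, 2.4], [-1.31, 4.45], [0.19, 1.91], [-2.76, 2.76]. Speed limits (rad/s): [2.39, 2.39, 3.14, 3.14, 3.14, 3.14, 3.14].

## Interface

Orientations are given as a rotation vector (axis times angle).
In Python, from station import manip gives the robot as it stands.
- The arm moves only by the tool step_arm, never from a script. Its argument "steps" is a list of rows, each a list of 5 numbers: the shift along the tool's x, y, z scaled (see below), then the turn about the tool's z scaled (see below), then the gripper's target within -1 to 1 (fully open at 1, half-way at 0, shut at -1). In form: [[tx, ty, tz, roll, hand], ...]. A call has 1 to 12 rows; each row is the pose to reach, as a shift and turn from the pose commanded when the call began, along the tool's axes at that moment; what a row does not reach only later rows make up. The controller multiplies each number of a shift by 200 mm and each number of a turn by 1.5 rad. A row lasts 1/12 s, in which the tool goes at most 41.7 mm and 7.16 degrees, less where a joint would pass 70% of its speed; a pose out of reach is approached as far as the arm can. A call with a number of a shift or a turn outside -1 to 1 is refused whole. A call with a gripper value outside its range is refused whole. The fingers move at their own pace and stop on an object; "newtons" is the grip in N (left out, the last holds). Time passes only in rows, so rows that repeat a pose let the fingers close. It gives the time, the measured TCP pose, the force, the opening and the grip force at its end, in the units of the state.
- manip.observe(): the state, without advancing time (a new reading comes with each control period).
- manip.camera(name): name is "scene" or "top"; returns a dict with "pixels" (420x560x3 uint8, red, green, blue), "intrinsics" (3x3 intrinsics, pixels), "k1" (the pictures are not rectified: a ray, as slopes to the right and down, at radius r is drawn at 1 + k1 r^2 times it, then the intrinsics apply), "rvec" (rotation vector, rad) and "tvec" (3), from world to camera coordinates, as OpenCV has them. Camera axes: x right, y down, z forward; pixel columns grow to the right and rows downward; lengths in m; the calibration is good to about 2 mm. A picture is of the moment at which its call begins. There is no depth.
- manip.finish_job(): hands the job in; it is judged then, once.
The state is a dict: "time": time; "joint_positions": joint angles; "qd": joint speeds; "tau": joint torques, N m; "tool_pos": TCP position; "orientation": TCP orientation; "ft_force": force on the tool from outside, world axes, zero at the start; "moment": the same for the moment, N m; "gripper_width": opening from 0.0 (shut) to 1.0 (fully open); "grasp_force": force on a finger pad.
Only numpy, scipy, OpenCV 4.12 (cv2) and the standard library are available. Lean on these libraries where they do the work, as an engineer would, in place of code of your own. Each camera call takes 0.05 s, during which the arm holds its last target. There are 200 camera calls.

## Task

Push the grease cartridge lying in the press's trough along into the barrel until it is fully home against the barrel's bottom. Then swing the press's sprung priming lever all the way to its stop and let it go, so that it springs right back. Leave the other things on the bench where they are.

Things in the scene. Friction and masses are not known exactly. Their poses are not given: they have to be found in the camera images.
- press: the grease press, bolted to the bench: grey base plate 345 x 100 x 10 mm with, in a line, an open steel V trough, a steel barrel (51 mm outside, top at 77 mm) and a grey head block (from x = 92 to 144 mm, y +-37 mm, top at 85 mm). x: level, along the trough into the barrel; z: up; y: the side where the lever sticks out. Origin: on the bench straight below the barrel's mouth
- barrel_mouth (a point): centre of the barrel's open mouth, on its axis, 48 mm above the bench; axes as the press. Bore 43 mm, flared to 51 mm at the mouth (59 mm outside). The trough ends here: it is 185 mm long, open at its back; its walls rise at 45 degrees from a lowest line 20 mm above the bench to edges 24 mm either side of the middle, 44 mm above the bench
- barrel_bottom (a point): centre of the bottom of the bore, 90 mm inside the mouth along the press's x, on the axis; axes as the press
- cartridge: the grease cartridge, a white rigid cylinder 40 mm in diameter, 110 mm long (0.10 to 0.21 kg) with a black back end, lying in the trough in line with the barrel, short of its mouth. Origin: middle of its axis, 48 mm above the bench; x runs along it towards the end that goes in first. Fully home, its last 20 mm still stick out of the barrel
- cartridge_back (a point): centre of the cartridge's back end face, the end away from the barrel, where it can be pushed
- cartridge_front (a point): centre of the cartridge's front end face, which goes in first; it touches barrel_bottom when fully home
- lever (a joint): angle of the priming lever in rad about the upright pivot: 0 at rest, 1.05 at its stop. It turns clockwise seen from above; a spring drives it back to 0 (about 1.2 N at the knob to start, 5 N at the stop)
- lever_knob (a point): centre of the upright black knob at the lever's end (22 mm diameter, from 90 to 144 mm above the bench; point 122 mm up), 90 mm from the pivot. In the press's frame it is at (70, 78) mm at rest and (160, 78) mm at the stop, moving in an arc away from the trough. The flat arm below it is 90 to 98 mm above the bench
- lever_pivot (a point): the lever's upright pivot axis, on top of the head block, 94 mm above the bench; axes as the press
- spent_cartridge: an empty cartridge of the same shape, 40 mm diameter, standing upright, 110 mm tall, on the bench beyond the barrel, not part of the job; origin at the centre of its foot
- wrench: a steel wrench, 170 mm long, lying on the bench beside the trough on the side away from the lever; not part of the job
- screwdriver: a screwdriver, 180 mm long, lying on the bench beside the trough on the lever's side; not part of the job
- spray_can: a white spray can, 60 mm diameter, 170 mm tall, standing on the left; not part of the job
- oil_bottle: a white oil bottle, 66 mm diameter, 190 mm tall, standing on the left; not part of the job
- parts_tray: a black open parts tray, 130 x 170 x 45 mm, on the right; not part of the job
Not all that is in view belongs to the job. Leave any brown or purple look-alike of the cartridge alone.

How it is judged:
On the way, in this order (a step that is already met when the one before it is completed fails the run):
1. the cartridge is fully home in the barrel (distance between cartridge_front and barrel_bottom below 0.007 m and angle between the x axis of cartridge and the x axis of press, either way round below 0.1 rad), for 0.2 s.
2. the lever is swung to its stop (value of joint lever above 0.97 rad), for 0.05 s.
At the end, for the whole second after the job is handed in: The cartridge is at rest in the barrel, its front end within 7 mm of the barrel's bottom and in line with the barrel within 0.1 rad, and the lever, after having been at its stop (beyond 0.97 of 1.05 rad), is back at rest (below 0.08 rad) (all of step 1 and value of joint lever below 0.08 rad and linear speed of cartridge below 0.02 m/s); the robot touches nothing.
It fails at once if another thing on the bench is displaced by more than 30 mm (distance of any of spent_cartridge, wrench, screwdriver, spray_can, oil_bottle, parts_tray from where it was at the start of the episode above 0.03 m).
It also fails if it takes over 48 s, if anything falls off the work surface, if the arm or the gripper's body presses on something with over 40 N, if the wrist force passes 120 N, or if a joint passes its speed limit or range.

## Working session

There is one attempt and no reset: what is moved stays moved. The work goes in short steps, Python scripts to look and compute and a tool call to move; the robot and the scene stay as the last step left them, time stands still between calls to the robot, and variables do not carry over. Pictures are saved under pics/ and viewed, at most 10 in all, crops included, and the job is handed in when it is done.

Besides the shell and the picture viewer there is one more tool, called after "Call:" as name([rows], argument=value, ...), one row to a line, values as JSON. step_arm: Moves the arm, as the interface text tells. Shifts and turns lie within -1 to 1; 1 stands for 200 mm of shift or 1.5 rad of turn. Its arguments: {"type":"object","properties":{"steps":{"type":"array","items":{"type":"array","items":{"type":"number"}}},"newtons":{"type":"number"}},"required":["steps"]}

```bash
mkdir -p pics
cat > h.py <<'E'
import numpy as np, cv2
from station import manip
def snap(n,f):
    c=manip.camera(n); cv2.imwrite(f'pics/{f}.png',c['pixels'][:,:,::-1]); np.savez(f'pics/{n}.npz',**c); return c
def ray(n,u,v):
    c=np.load(f'pics/{n}.npz'); K=c['intrinsics']; d=np.array([c['k1'],0,0,0,0],float)
    p=cv2.undistortPoints(np.array([[[u,v]]],float),K,d)[0,0]
    R=cv2.Rodrigues(c['rvec'])[0]; o=-R.T@c['tvec'].ravel(); return o,R.T@np.array([p[0],p[1],1])
def at(n,u,v,z):
    o,d=ray(n,u,v); return o+d*(z-o[2])/d[2]
def proj(n,P):
    c=np.load(f'pics/{n}.npz'); return cv2.projectPoints(np.array(P,float).reshape(-1,1,3),c['rvec'],c['tvec'],c['intrinsics'],np.array([c['k1'],0,0,0,0],float))[0][:,0]
E
python3 - <<'E'
from h import *
snap('scene','s1');snap('top','t1')
s=manip.observe();print(s)
E
```

```text
{'time': 0.1, 'joint_positions': array([ 1.11277027,  0.5371187 , -0.00444178,  1.53877704,  0.00259976,
        1.06732841, -0.07120544]), 'qd': array([ 0.00018877, -0.0024696 ,  0.00014571, -0.00209896, -0.00098797,
        0.00086047, -0.0011527 ]), 'tau': array([ 1.90367449e-03, -5.72080564e+01,  9.93544981e-01, -2.52230984e+01,
       -5.61586360e-02,  1.33972909e-02,  2.35815548e-05]), 'tool_pos': array([ 0.24798981, -0.60021415,  0.23790728]), 'orientation': array([-3.07993652e+00, -6.11350221e-01,  6.77486217e-04]), 'ft_force': array([ 0.04461519,  0.00932132, -0.0060631 ]), 'moment': array([ 0.01419845,  0.03324848, -0.02067659]), 'grasp_force': 0.0, 'gripper_width': 1.000966224716746}
```

View pics/s1.png

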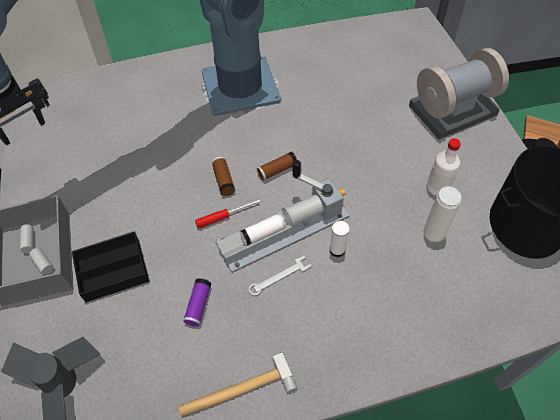

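View pics/t1.png

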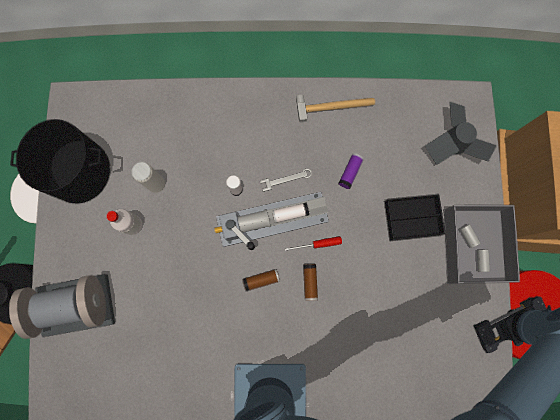

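The top view shows the press at about (270,218). Candidates for the cartridge are:
- the white one in the trough at (293,212)
- brown at (261,280) and (310,282)
- purple at (350,171)
- the standing white spent one at (235,185)

The white one lying in the trough, with its black back end at about (310,209), fits the description. I'll confirm it in an enlarged crop.

Run:
```python
from h import *
a=cv2.imread('pics/t1.png')[180:260,200:350]; b=cv2.imread('pics/s1.png')[145:275,190:360]
A=cv2.resize(a,(750,400),interpolation=cv2.INTER_CUBIC)
cv2.imwrite('pics/c1.png',A)
cv2.imwrite('pics/c2.png',cv2.resize(b,(765,585),interpolation=cv2.INTER_CUBIC))
```

```text
(no output)
```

View pics/c1.png

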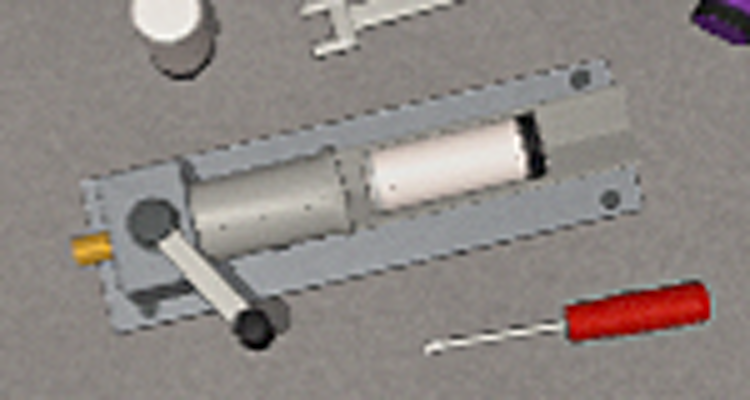

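View pics/c2.png

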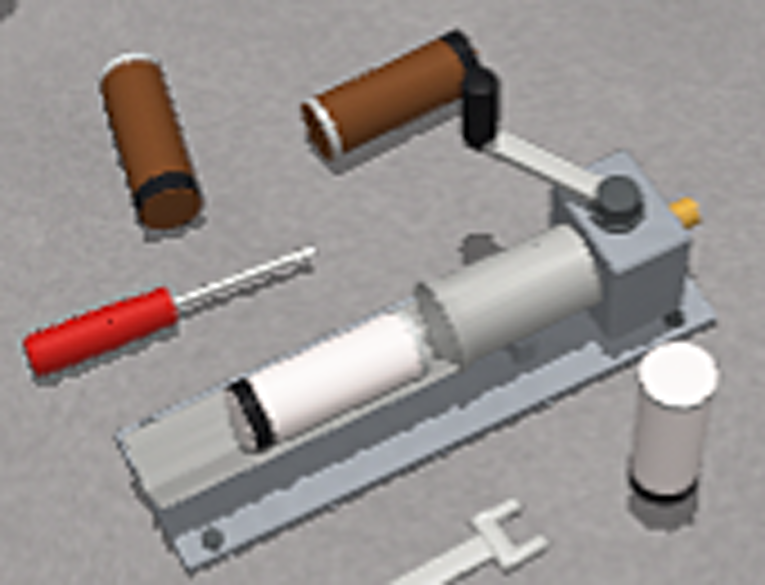

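The crops confirm it: the white cartridge with the black back end lies in the V trough, back end away from the barrel. Next I fit the press pose from features in both views.

```bash
cat > fit.py <<'E'
from h import *
from scipy.optimize import least_squares
T=lambda x,y:(200+(x+.5)/5-.5,180+(y+.5)/5-.5)
S=lambda x,y:(190+(x+.5)/4.5-.5,145+(y+.5)/4.5-.5)
F=[('top',T(83,182),('e',-50,10)),('top',T(118,332),('e',50,10)),('top',T(606,60),('b',-50,10)),('top',T(642,208),('b',50,10)),
('top',T(625,88),(-185,-24,44)),('top',T(637,158),(-185,24,44)),('top',T(253,328),(70,78,144)),
('scene',S(192,570),('b',-50,10)),('scene',S(716,320),('e',-50,10)),('scene',S(118,435),(-185,24,44)),('scene',S(160,505),(-185,-24,44)),
('scene',S(481,76),(70,78,144)),('scene',S(690,238),(144,-37,85)),('scene',S(622,268),(92,-37,85)),('scene',S(622,150),(144,37,85))]
def W(q,P):
    x,y,z=P; x={'b':q[3],'e':q[3]+.345}.get(x) if isinstance(x,str) else x/1e3
    c,s=np.cos(q[2]),np.sin(q[2]); return np.array([q[0]+c*x-s*y/1e3,q[1]+s*x+c*y/1e3,z/1e3])
res=lambda q:np.concatenate([proj(n,W(q,P))[0]-uv for n,uv,P in F])
g=at('top',*T(350,190),.06)
r=least_squares(res,[g[0],g[1],1.75,-.19],loss='soft_l1'); q=r.x
if __name__=='__main__':
    print(q); print(np.round(res(q).reshape(-1,2),1))
    c,s=np.cos(q[2]),np.sin(q[2])
    for n,uv,z in [('top',T(541,143),.066),('top',T(372,183),.066),('scene',S(242,384),.066),('top',T(433,348),.005),('top',T(710,300),.015),('top',T(165,20),.11),('scene',S(500,60),.04)]:
        w=at(n,*uv,z); d=w[:2]-q[:2]; print(n,w.round(3),'press',np.round([c*d[0]+s*d[1],-s*d[0]+c*d[1]],3))
    np.save('q.npy',q)
    print(W(q,(-85,0,48)),W(q,(70,78,122)))
E
python3 fit.py
```

```text
[ 0.55610709  0.00367298  1.80544855 -0.18448409]
[[-0.2  0. ]
 [-0.4  0.5]
 [ 0.2 -0.4]
 [ 0.9  0. ]
 [-0.2 -0.3]
 [ 1.3  0.4]
 [ 0.2 -0.4]
 [-1.1 -0.1]
 [ 0.8 -1.1]
 [ 1.1  0.3]
 [-0.1 -0.3]
 [-0.2  0.8]
 [ 1.1 -0.3]
 [-1.5  1.3]
 [ 0.9 -1.3]]
top [ 0.583 -0.117  0.066] press [-0.123  0.002]
top [ 0.558 -0.013  0.066] press [-0.017  0.002]
scene [ 0.574 -0.112  0.066] press [-0.117  0.01 ]
top [ 0.462 -0.052  0.005] press [-0.032  0.104]
top [ 0.491 -0.226  0.015] press [-0.208  0.116]
top [0.65 0.11 0.11] press [ 0.082 -0.116]
scene [0.373 0.093 0.04 ] press [0.13  0.158]
[ 0.57586999 -0.07899761  0.048     ] [0.46396932 0.05361928 0.122     ]
```

Fit residuals are about 1 px. Cartridge back is at press x ≈ -0.12. I'll push with shut fingers, tool y along the press x.

```bash
cat > to.py <<'E'
import sys
from h import *
from scipy.spatial.transform import Rotation as Ro
q=np.load('q.npy'); c,s=np.cos(q[2]),np.sin(q[2])
st=manip.observe(); R=Ro.from_rotvec(st['orientation']).as_matrix(); p=st['tool_pos']
d=p[:2]-q[:2]; print('t',round(st['time'],2),'press tcp',np.round([c*d[0]+s*d[1],-s*d[0]+c*d[1],p[2]],4))
X=np.array([c,s,0]); a=R.T@(-X); print('roll',round(np.arctan2(-a[0],a[1])/1.5,3))
for t in sys.argv[1:]:
    x,y,z=[float(v)/1e3 for v in t.split(',')]
    w=np.array([q[0]+c*x-s*y,q[1]+s*x+c*y,z]); print(t,'shift/200mm',np.round(R.T@(w-p)/.2,3), w.round(3))
E
python3 to.py -175,0,150 -175,0,42
python3 -c "
from h import *
print(at('top',142,170,.17),at('top',112,217,.17))"
```

```text
t 0.1 press tcp [-0.5157  0.4401  0.2379]
roll 0.105
-175,0,150 shift/200mm [ 2.44  -1.337  0.441] [ 0.597 -0.167  0.15 ]
-175,0,42 shift/200mm [ 2.44  -1.336  0.981] [ 0.597 -0.167  0.042]
[0.6775369  0.36832879 0.17      ] [0.54003983 0.4494741  0.17      ]
```

Call:
step_arm([
  [1, -0.55, 0.2, 0.105, -1],
  [1, -0.55, 0.2, 0.105, -1],
  [1, -0.55, 0.2, 0.105, -1],
  [1, -0.55, 0.2, 0.105, -1],
  [1, -0.55, 0.2, 0.105, -1],
  [1, -0.55, 0.2, 0.105, -1],
  [1, -0.55, 0.2, 0.105, -1],
  [1, -0.55, 0.2, 0.105, -1],
], newtons=20)

```text
time: 0.77
tool_pos: [0.3918, -0.4212, 0.1982]
orientation: [-3.118, -0.372, 0.001]
ft_force: [-0.4, -1.2, -0.6]
gripper_width: 0.417
grasp_force: 0.0
```

```bash
python3 to.py -175,0,150
```

```text
t 0.77 press tcp [-0.3751  0.2586  0.1982]
roll 0.002
-175,0,150 shift/200mm [ 1.296 -0.996  0.242] [ 0.597 -0.167  0.15 ]
```

Call:
step_arm([
  [0.9, -0.7, 0.1, 0, -1],
  [0.9, -0.7, 0.1, 0, -1],
  [0.9, -0.7, 0.1, 0, -1],
  [0.9, -0.7, 0.1, 0, -1],
  [0.9, -0.7, 0.1, 0, -1],
  [0.9, -0.7, 0.1, 0, -1],
  [0.9, -0.7, 0.1, 0, -1],
  [0.9, -0.7, 0.1, 0, -1],
  [0.9, -0.7, 0.1, 0, -1],
  [0.9, -0.7, 0.1, 0, -1],
])

```text
time: 1.6
tool_pos: [0.5323, -0.2476, 0.1788]
orientation: [3.119, 0.361, -0.001]
ft_force: [0.2, 0.3, 0.1]
gripper_width: 0.004
grasp_force: 0.0
```

```bash
python3 to.py -175,0,150
```

```text
t 1.6 press tcp [-0.2388  0.0816  0.1788]
roll -0.003
-175,0,150 shift/200mm [ 0.407 -0.321  0.143] [ 0.597 -0.167  0.15 ]
```

Call:
step_arm([
  [0.41, -0.32, 0.14, 0, -1],
  [0.41, -0.32, 0.14, 0, -1],
  [0.41, -0.32, 0.14, 0, -1],
  [0.41, -0.32, 0.14, 0, -1],
  [0.41, -0.32, 0.14, 0, -1],
  [0.41, -0.32, 0.14, 0, -1],
  [0.41, -0.32, 0.14, 0, -1],
])

```text
time: 2.18
tool_pos: [0.5975, -0.1663, 0.1511]
orientation: [3.119, 0.361, -0.001]
ft_force: [-0.6, -0.1, 0.5]
gripper_width: 0.002
grasp_force: 0.0
```

```bash
python3 to.py -172,0,70 -172,0,44
python3 - <<'E'
from h import *
snap('scene','s2');snap('top','t2')
a=cv2.resize(cv2.imread('pics/t2.png')[170:270,220:380],(800,500),interpolation=cv2.INTER_CUBIC)
cv2.imwrite('pics/c3.png',a)
a=cv2.resize(cv2.imread('pics/s2.png')[130:280,180:380],(800,600),interpolation=cv2.INTER_CUBIC)
cv2.imwrite('pics/c4.png',a)
E
```

```text
t 2.18 press tcp [-0.175  -0.0007  0.1511]
roll -0.003
-172,0,70 shift/200mm [-0.004 -0.015  0.405] [ 0.596 -0.164  0.07 ]
-172,0,44 shift/200mm [-0.004 -0.016  0.535] [ 0.596 -0.164  0.044]
```

View pics/c4.png

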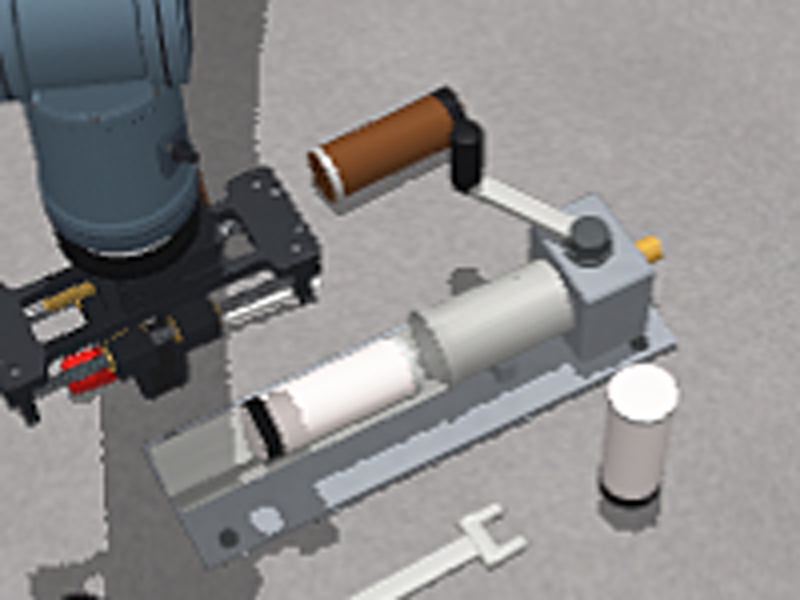

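The tool hangs over the trough's back end, behind the black cartridge back at (265,430), and its tip is clear of everything. I'll descend.

Call:
step_arm([
  [0, -0.01, 0.2, 0, -1],
  [0, -0.01, 0.35, 0, -1],
  [0, -0.01, 0.45, 0, -1],
  [0, -0.01, 0.53, 0, -1],
  [0, -0.01, 0.53, 0, -1],
  [0, -0.01, 0.53, 0, -1],
])

```text
time: 2.78
tool_pos: [0.5974, -0.1623, 0.0445]
orientation: [-3.12, -0.365, 0.002]
ft_force: [0.1, 0.3, 0.1]
gripper_width: 0.009
grasp_force: 0.0
```

```bash
python3 to.py -140,0,44 -60,0,44 -37,0,44
```

```text
t 2.78 press tcp [-0.171  -0.0015  0.0445]
roll -0.001
-140,0,44 shift/200mm [-0.008 -0.155  0.003] [ 0.589 -0.132  0.044]
-60,0,44 shift/200mm [-0.008 -0.555  0.003] [ 0.57  -0.055  0.044]
-37,0,44 shift/200mm [-0.009 -0.67   0.003] [ 0.565 -0.032  0.044]
```

Call:
step_arm([
  [-0.01, -0.06, 0, 0, -1],
  [-0.01, -0.1, 0, 0, -1],
  [-0.01, -0.14, 0, 0, -1],
  [-0.01, -0.17, 0, 0, -1],
  [-0.01, -0.2, 0, 0, -1],
  [-0.01, -0.23, 0, 0, -1],
  [-0.01, -0.26, 0, 0, -1],
  [-0.01, -0.29, 0, 0, -1],
])

```text
time: 3.45
tool_pos: [0.5831, -0.1057, 0.0452]
orientation: [3.119, 0.366, 0.002]
ft_force: [1.4, -4.7, 3.3]
gripper_width: 0.004
grasp_force: 2.1
```

Call:
step_arm([
  [0, -0.03, 0, 0, -1],
  [0, -0.06, 0, 0, -1],
  [0, -0.09, 0, 0, -1],
  [0, -0.12, 0, 0, -1],
  [0, -0.15, 0, 0, -1],
  [0, -0.18, 0, 0, -1],
  [0, -0.21, 0, 0, -1],
  [0, -0.24, 0, 0, -1],
])

```text
time: 4.12
tool_pos: [0.5711, -0.0581, 0.0446]
orientation: [-3.12, -0.367, 0.001]
ft_force: [0.2, -3.2, 1.7]
gripper_width: 0.005
grasp_force: 1.6
```

```bash
python3 to.py -37,0,44
```

```text
t 4.12 press tcp [-0.0635 -0.0003  0.0446]
roll -0.0
-37,0,44 shift/200mm [-0.001 -0.133  0.003] [ 0.565 -0.032  0.044]
```

Call:
step_arm([
  [0, -0.02, 0, 0, -1],
  [0, -0.04, 0, 0, -1],
  [0, -0.06, 0, 0, -1],
  [0, -0.08, 0, 0, -1],
  [0, -0.1, 0, 0, -1],
  [0, -0.1, 0, 0, -1],
])

```text
time: 4.62
tool_pos: [0.5663, -0.038, 0.0445]
orientation: [-3.119, -0.369, 0.001]
ft_force: [-0.3, -0.0, 0.1]
gripper_width: 0.003
grasp_force: 0.0
```

Call:
step_arm([
  [0, -0.01, 0, 0, -1],
  [0, -0.02, 0, 0, -1],
  [0, -0.03, 0, 0, -1],
  [0, -0.03, 0, 0, -1],
])

```text
time: 4.95
tool_pos: [0.5651, -0.0329, 0.0445]
orientation: [-3.119, -0.368, 0.001]
ft_force: [-0.4, -0.4, -0.1]
gripper_width: 0.007
grasp_force: 0.1
```

```bash
python3 to.py -37,0,44
```

```text
t 4.95 press tcp [-0.0377 -0.0002  0.0445]
roll 0.0
-37,0,44 shift/200mm [-0.001 -0.003  0.003] [ 0.565 -0.032  0.044]
```

Call:
step_arm([
  [0, -0.01, 0, 0, -1],
  [0, -0.02, 0, 0, -1],
  [0, -0.02, 0, 0, -1],
])

```text
time: 5.2
tool_pos: [0.5644, -0.0298, 0.0447]
orientation: [3.12, 0.367, -0.0]
ft_force: [-0.1, -1.6, -0.3]
gripper_width: 0.005
grasp_force: 0.6
```

Call:
step_arm([
  [0, -0.01, 0, 0, -1],
  [0, -0.02, 0, 0, -1],
  [0, -0.02, 0, 0, -1],
])

```text
time: 5.45
tool_pos: [0.5643, -0.0296, 0.0449]
orientation: [3.116, 0.363, 0.002]
ft_force: [2.3, -10.1, -0.9]
gripper_width: 0.007
grasp_force: 5.1
```

```bash
python3 to.py -37,0,44
python3 - <<'E'
from h import *
snap('scene','s3')
a=cv2.resize(cv2.imread('pics/s3.png')[140:275,190:370],(800,600),interpolation=cv2.INTER_CUBIC)
cv2.imwrite('pics/c5.png',a)
E
```

```text
t 5.45 press tcp [-0.0343 -0.0002  0.0449]
roll -0.002
-37,0,44 shift/200mm [-0.001  0.014  0.005] [ 0.565 -0.032  0.044]
```

View pics/c5.png

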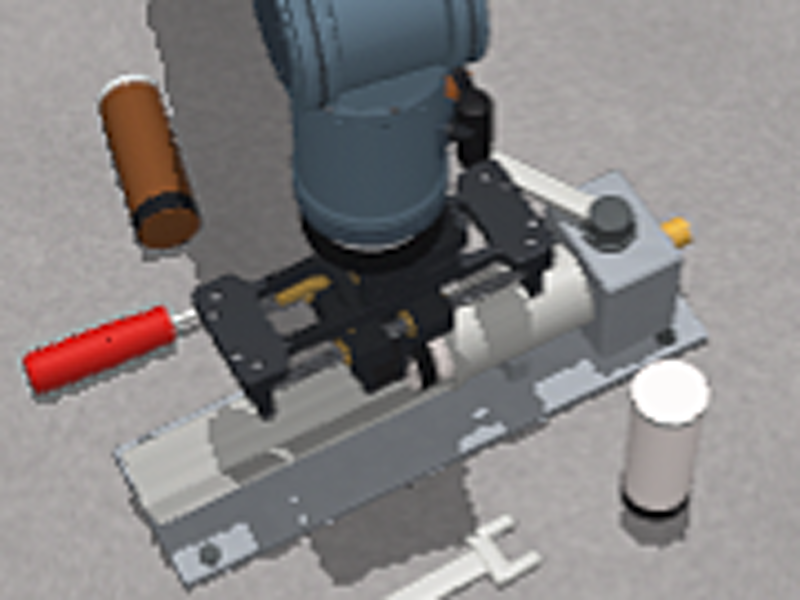

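The black band is just outside the mouth at (430,365), and the force rose to a firm stop at the expected depth. One more short press, then I back off and lift.

Call:
step_arm([
  [0, -0.02, 0, 0, -1],
  [0, -0.02, 0, 0, -1],
  [0, -0.02, 0, 0, -1],
])

```text
time: 5.75
tool_pos: [0.5642, -0.0295, 0.0453]
orientation: [3.113, 0.358, 0.004]
ft_force: [4.1, -18.2, -0.3]
gripper_width: 0.007
grasp_force: 9.1
```

Call:
step_arm([
  [0, 0.05, 0, 0, -1],
  [0, 0.15, 0, 0, -1],
  [0, 0.2, 0, 0, -1],
  [0, 0.2, -0.2, 0, -1],
  [0, 0.2, -0.4, 0, -1],
  [0, 0.2, -0.6, 0, -1],
  [0, 0.2, -0.7, 0, -1],
  [0, 0.2, -0.7, 0, -1],
  [0, 0.2, -0.7, 0, -1],
])

```text
time: 6.5
tool_pos: [0.5726, -0.0603, 0.1857]
orientation: [-3.12, -0.368, -0.004]
ft_force: [-0.1, -0.8, -0.9]
gripper_width: 0.005
grasp_force: 0.0
```

```bash
python3 to.py 20,80,180 20,80,108
python3 - <<'E'
from h import *
snap('scene','s4')
a=cv2.resize(cv2.imread('pics/s4.png')[140:275,190:370],(800,600),interpolation=cv2.INTER_CUBIC)
cv2.imwrite('pics/c6.png',a)
E
```

```text
t 6.5 press tcp [-0.0661 -0.0011  0.1857]
roll -0.0
20,80,180 shift/200mm [-0.406 -0.43   0.028] [0.474 0.005 0.18 ]
20,80,108 shift/200mm [-0.406 -0.43   0.388] [0.474 0.005 0.108]
```

View pics/c6.png

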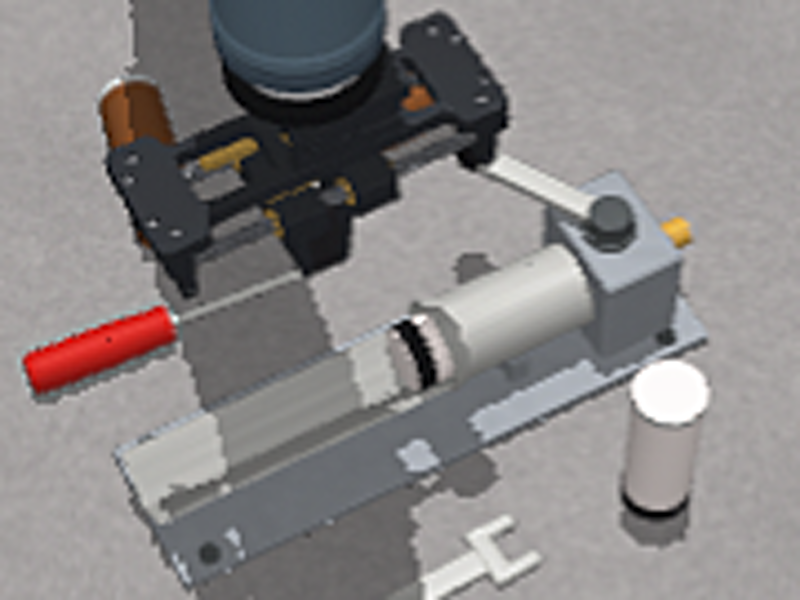

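The cartridge is home: only the black band and a sliver of white, about 20 mm, stick out at (420,355). Now for the lever.

Call:
step_arm([
  [-0.13, -0.14, 0, 0, -1],
  [-0.26, -0.28, 0, 0, -1],
  [-0.4, -0.42, 0, 0, -1],
  [-0.41, -0.43, 0, 0, -1],
  [-0.41, -0.43, 0.1, 0, -1],
  [-0.41, -0.43, 0.25, 0, -1],
  [-0.41, -0.43, 0.35, 0, -1],
  [-0.41, -0.43, 0.35, 0, -1],
  [-0.41, -0.43, 0.35, 0, -1],
])

```text
time: 7.3
tool_pos: [0.4706, 0.0038, 0.1132]
orientation: [-3.12, -0.368, 0.007]
ft_force: [1.1, -0.2, -0.6]
gripper_width: 0.005
grasp_force: 0.0
```

```bash
python3 to.py 35,78,115 50,84,115 65,88,115 86,91,115 105,88,115 120,84,115 131,78,115
```

```text
t 7.3 press tcp [0.02   0.0832 0.1132]
roll -0.0
35,78,115 shift/200mm [ 0.026 -0.075 -0.009] [0.472 0.02  0.115]
50,84,115 shift/200mm [-0.004 -0.15  -0.009] [0.463 0.033 0.115]
65,88,115 shift/200mm [-0.024 -0.225 -0.009] [0.455 0.046 0.115]
86,91,115 shift/200mm [-0.039 -0.33  -0.009] [0.448 0.066 0.115]
105,88,115 shift/200mm [-0.024 -0.425 -0.008] [0.446 0.085 0.115]
120,84,115 shift/200mm [-0.004 -0.5   -0.008] [0.447 0.101 0.115]
131,78,115 shift/200mm [ 0.026 -0.555 -0.009] [0.45  0.113 0.115]
```

Call:
step_arm([
  [0.02, -0.05, 0, 0, -1],
  [0.02, -0.08, 0, 0, -1],
  [0.01, -0.11, 0, 0, -1],
  [0, -0.15, 0, 0, -1],
  [-0.01, -0.19, 0, 0, -1],
  [-0.02, -0.23, 0, 0, -1],
  [-0.03, -0.28, 0, 0, -1],
  [-0.04, -0.33, 0, 0, -1],
  [-0.03, -0.38, 0, 0, -1],
  [-0.02, -0.42, 0, 0, -1],
  [-0.01, -0.46, 0, 0, -1],
  [-0.01, -0.48, 0, 0, -1],
])

```text
time: 8.3
tool_pos: [0.4475, 0.0976, 0.1147]
orientation: [3.12, 0.369, -0.001]
ft_force: [0.5, -4.4, -1.5]
gripper_width: 0.004
grasp_force: 2.4
```

```bash
python3 to.py 125,82,115 131,78,115 135,78,115
python3 - <<'E'
from h import *
snap('scene','s5');snap('top','t5')
a=cv2.resize(cv2.imread('pics/s5.png')[110:245,230:410],(800,600),interpolation=cv2.INTER_CUBIC)
cv2.imwrite('pics/c7.png',a)
E
```

```text
t 8.3 press tcp [0.1166 0.0838 0.1147]
roll 0.0
125,82,115 shift/200mm [ 0.009 -0.042 -0.002] [0.447 0.106 0.115]
131,78,115 shift/200mm [ 0.029 -0.072 -0.002] [0.45  0.113 0.115]
135,78,115 shift/200mm [ 0.029 -0.092 -0.002] [0.449 0.117 0.115]
```

View pics/c7.png

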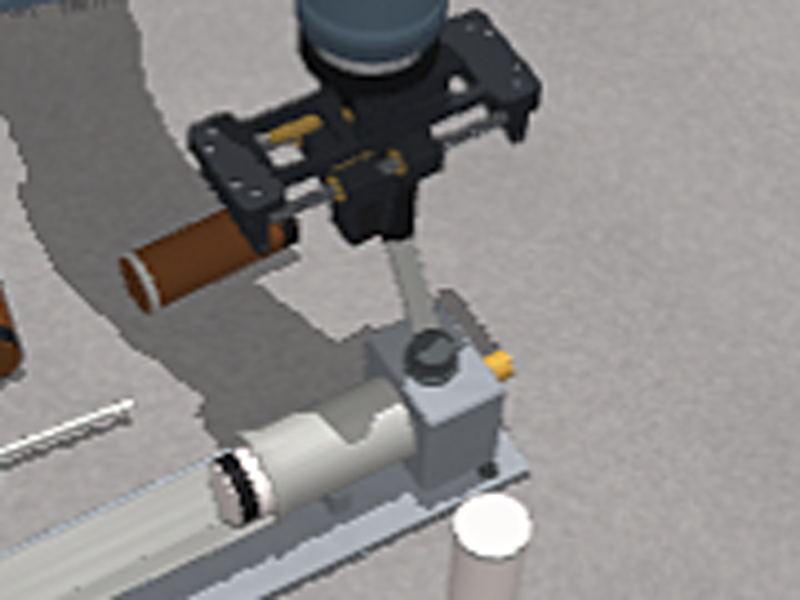

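The lever has turned past the middle. The knob sits right beside the finger at (400,215), with a force of about 4 N. I'll continue to the stop.

Call:
step_arm([
  [0.01, -0.03, 0, 0, -1],
  [0.02, -0.05, 0, 0, -1],
  [0.03, -0.07, 0, 0, -1],
  [0.03, -0.07, 0, 0, -1],
])

```text
time: 8.73
tool_pos: [0.4501, 0.1117, 0.1146]
orientation: [3.12, 0.367, -0.002]
ft_force: [-2.5, -5.4, 0.2]
gripper_width: 0.003
grasp_force: 2.2
```

Call:
step_arm([
  [0, -0.01, 0, 0, -1],
  [0, -0.02, 0, 0, -1],
  [0, -0.02, 0, 0, -1],
  [0, -0.02, 0, 0, -1],
])

```text
time: 9.07
tool_pos: [0.4502, 0.1146, 0.1147]
orientation: [3.12, 0.365, 0.002]
ft_force: [1.4, -5.3, -2.9]
gripper_width: 0.008
grasp_force: 2.8
```

```bash
python3 to.py 135,78,115
```

```text
t 9.07 press tcp [0.1325 0.0772 0.1147]
roll -0.001
135,78,115 shift/200mm [-0.004 -0.013 -0.002] [0.449 0.117 0.115]
```

Still at spring force, so I'll ease on until the force rises.

Call:
step_arm([
  [0, -0.01, 0, 0, -1],
  [0, -0.02, 0, 0, -1],
  [0, -0.02, 0, 0, -1],
])

```text
time: 9.32
tool_pos: [0.4505, 0.1172, 0.1148]
orientation: [3.119, 0.363, 0.004]
ft_force: [4.5, -9.0, -3.6]
gripper_width: 0.001
grasp_force: 4.7
```

Call:
step_arm([
  [0, -0.01, 0, 0, -1],
  [0, -0.02, 0, 0, -1],
  [0, -0.02, 0, 0, -1],
])

```text
time: 9.57
tool_pos: [0.4505, 0.118, 0.1148]
orientation: [3.116, 0.358, 0.005]
ft_force: [8.2, -17.6, -3.5]
gripper_width: 0.002
grasp_force: 9.4
```

```bash
python3 to.py 135,78,115
```

```text
t 9.57 press tcp [0.1357 0.0761 0.1148]
roll -0.004
135,78,115 shift/200mm [-0.009  0.004 -0.001] [0.449 0.117 0.115]
```

The stop is reached: force rises and the motion ends. I'll ease off slightly and lift straight up to release.

Call:
step_arm([
  [0, 0.02, 0, 0, -1],
  [0, 0.02, -0.2, 0, -1],
  [0, 0.02, -0.4, 0, -1],
  [0, 0.02, -0.6, 0, -1],
  [0, 0.02, -0.8, 0, -1],
  [0, 0.02, -0.8, 0, -1],
  [0, 0.02, -0.8, 0, -1],
  [0, 0.02, -0.8, 0, -1],
  [0, 0.02, -0.8, 0, -1],
  [0, 0.02, -0.8, 0, -1],
  [0, 0.02, -0.8, 0, -1],
  [0, 0.02, -0.8, 0, -1],
])

```text
time: 10.57
tool_pos: [0.4483, 0.1195, 0.2739]
orientation: [3.12, 0.367, -0.003]
ft_force: [0.3, 0.0, 1.4]
gripper_width: 0.009
grasp_force: 0.0
```

Run:
```python
from h import *
snap('scene','s6')
cv2.imwrite('pics/c8.png',cv2.resize(cv2.imread('pics/s6.png')[110:275,190:410],(800,600),interpolation=cv2.INTER_CUBIC))
```

```text
(no output)
```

View pics/c8.png

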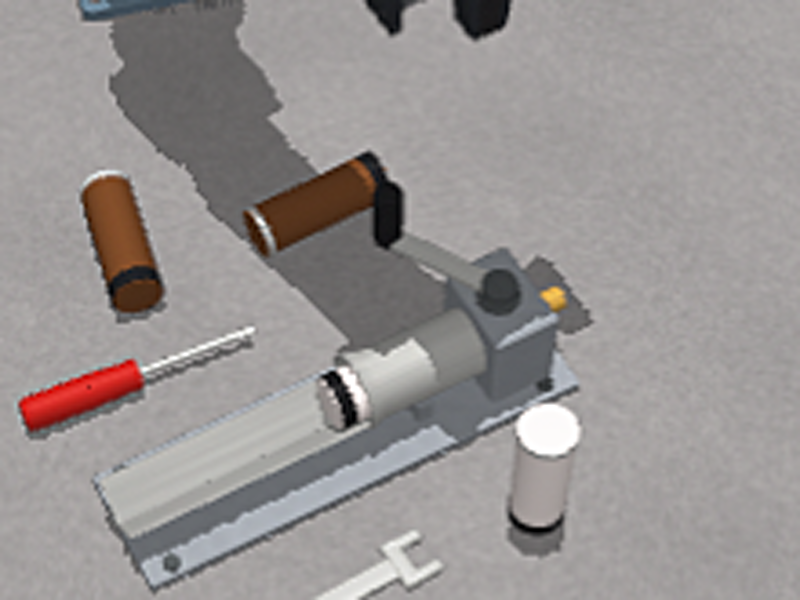

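The lever knob is back at its starting pixel (297,161). The cartridge is still home at (343,398) in the crop, and the robot is clear. I'm handing in.

```bash
python3 -c "
from station import manip
print(manip.finish_job())"
```

```text
the job is handed in; nothing more can be done
None
```

I pushed the cartridge fully home, swung the lever to its stop and let it spring back, and handed the job in at about 10.6 s; no other item was touched as far as I could see, and the hand-in returned no verdict.

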